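# Close the shield case: fold the flaps, tuck the cover under them and hold it down

### The arm

A 7-joint arm with a two-finger parallel gripper is mounted at the origin on a cart in front of the work surface, level with it; the furniture and walls round the work are solid. World frame = base frame: x ahead of the robot, y to its left, z up, the work surface at z = 0. Lengths are in m, angles in rad, forces in N, time in s.
With the tool pointing down it reaches from about 0.4 to 0.85 m from the base axis. Payload 4.5 kg.
Tool frame: the origin (TCP) lies at the very end of the fingers, on their centre line; the grasp point (between the pads) lies 19 mm behind it; z points along the fingers, y is the line along which they close (so a half turn about z gives the same grasp; the last joint's range is limited). The gripper opens to 88 mm and grips with 3 to 60 N. Pads are 18 mm wide; open, the fingers measure 123 mm over their backs; the gripper's body (75 mm by 187 mm) begins 45 mm behind the grasp point.
Start: joints at [-1.132, 0.689, -0.195, 1.565, 0.157, 0.902, -0.215], TCP at [0.246, 0.575, 0.239] pointing down, gripper open.
Joint ranges: [-3.01, 3.01], [-0.46, 2.08], [-1.47, 1.51], [0.13, 2.56], [-1, 4.14], [0.04, 2.09], [-2.66, 2.66]. Speed limits (rad/s): [2.57, 2.57, 3.14, 3.14, 3.14, 3.14, 3.14].

### API

Orientations are given as a unit quaternion [x, y, z, w].
In Python, from plant import r gives the robot as it stands. The module is installed in compiled form; this text tells all that it offers.
- The arm moves only by the tool step_arm, never from a script. Its argument "increments" is a list of rows, each a list of 2 entries, a list of its own where there are three numbers: the shift along the world's x, y, z in cm, then the turn, a rotation vector about the world's x, y, z in degrees. A call has exactly 10 rows; each row shifts and turns the commanded pose from where the row before left it; what a row does not reach is not made up. A row lasts 1/10 s, in which the tool goes at most 50 mm and 8.59 degrees, less where a joint would pass 70% of its speed; a pose out of reach is approached as far as the arm can. A call is refused whole if a number of a shift passes 5 or a number of a turn 8.59, either way. A call with a gripper value outside its range is refused whole. "fingers" is the opening, from 0 (shut) to 1 (fully open), set as the call begins (left out, the last holds). The fingers move at their own pace and stop on an object; "grip_force" is the grip in N (left out, the last holds). Time passes only in rows, so rows that do not move let the fingers close, or fill a call up. It gives the time, the measured TCP pose, the force, the opening and the grip force at its end, in the units of the state.
- r.get_state(): the state, without advancing time (a new reading comes with each control period).
- r.snapshot(name): name is "scene" or "side" or "wrist"; returns (picture, depth): 420x560x3 uint8, red, green, blue; 420x560 float32, m along the optical axis (not along the pixel's ray), 0 where there is no reading.
- r.calibration(name): a dict with "fov_y" (degrees; the focal length in pixels is half the picture's height over the tangent of half this angle, whatever the lens; pixels are square), "cx", "cy" (the principal point, pixels), "R" (3x3) and "t" (3): a world point X has camera coordinates R X + t. Camera axes: x right, y down, z forward; pixel columns grow to the right and rows downward; lengths in m; the calibration is good to about 2 mm. The wrist camera is an equidistant fisheye: a pixel r from the principal point sees the ray r / f radians off the axis. A picture is of the moment at which its call begins: read the wrist's pose just before it. calibration takes no time and is no camera call; for the wrist camera it gives the pose at the moment of the call.
- r.finish_job(): hands the job in; it is judged then, once.
The state is a dict: "clock": time; "q": joint angles; "qd": joint speeds; "joint_torque": joint torques, N m; "tool_pos": TCP position; "eef_rot": TCP orientation; "contact_force": force on the tool from outside, world axes, zero at the start; "moment": the same for the moment, N m; "opening": opening from 0.0 (shut) to 1.0 (fully open); "finger_force": force on a finger pad.
Only numpy, scipy, OpenCV 4.12 (cv2) and the standard library are available. Lean on these libraries where they do the work, as an engineer would, in place of code of your own. Each camera call takes 0.05 s, during which the arm holds its last target. There are 200 camera calls.

### The job

Close the grey shield case: fold its white left flap down flat first, then the blue right flap over it, and only then slide the copper edge of the loose cover plate in under the near edges of the two shut flaps, square, and fully home to the stop inside, without lifting the flaps. Press the cover plate down flat on the case against its spring bar, and finish while the gripper is still holding it pressed down; leave the other things on the bench alone.

Things in the scene. Friction and masses are not known exactly. Their poses are not given: they have to be found in the camera images.
- case: open-topped grey metal case, 158 x 148 mm, fixed to the bench. Origin on the bench under the middle of the near edge of the shut flaps; x points to its far end, y to its left, z up. It reaches from x = -70 to 88 mm, y = -74 to 74 mm. The near half (x < 0) is open and takes the cover plate; the far half (x > 28 mm, walls 50 mm high) is closed by the two flaps
- case_seat (a point): point at seat height (z = 40 mm), right above the case origin, same axes. The plate rests at this height on two side ledges (|y| = 54 to 70 mm) and the near wall, between low side walls (inner faces y = +-70 mm, 4 mm higher than the seat). Shut, the white flap's underside is 10 mm above the seat, the blue one's 14 mm: the 4 mm plate slides in between
- case_stop (a point): middle of the near face of the dark stop rail across the case, 22 mm beyond the flaps' near edge and 6 mm above the seat at its top, where this point is; the plate's copper edge butts against it when fully home
- flap_left (a joint): white left flap, 3 mm sheet over x = 0 to 87 mm of the case with a 5 mm rolled near edge, hinged along x at y = 74, z = 50 mm, reaching 80 mm from its hinge. 0 = shut flat (a stop), grows as it rises (rad, to 1.5); a stiff hinge, it stays where left, and under 1 N at its free edge moves it. Push it shut on its outer face (left, then upper)
- flap_right (a joint): blue right flap, the same mirrored: hinged along x at y = -74 mm, z = 54 mm, reaching 80 mm from its hinge, so that shut it laps 12 mm over the white flap's free edge. 0 = shut flat, grows as it rises (rad); push it from its outer (right, then upper) face
- bar (a joint): copper spring bar across the near half of the case, 10 x 100 mm, at x = -50 mm of the case. 0 = up, its top at z = 44 mm; grows as it is pressed down (m): it starts to give at 3 N, and at 0.004 m (6 N) the cover plate lies flat on the ledges. It lifts the plate again when not held
- strip_grip (a point): loose cover plate, 90 (x) x 124 (y) x 4 mm, about 140 g, aluminium with a 20 mm copper band along its leading (+x) edge, flat on the bench. A black grip rib, 50 mm along x, 14 mm thick in y, stands 4 to 36 mm above its underside. This point is mid-rib, 26 mm above the underside; axes the plate's, z up; copper edge 53 mm ahead in x, rear edge 37 mm behind
- strip_edge (a point): middle of the copper leading edge of the cover plate, at its underside, same axes as strip_grip
- dial_block: pale grey block with a dial, 57 x 75 x 48 mm, bystander; origin under its centre
- grey_tube: upright grey tube, 37 x 37 x 200 mm, bystander; origin under its centre
- tip_tin: round white tin, 56 mm across, 27 mm high, bystander; origin under its centre
- meter: yellow and black hand meter, 150 x 74 x 48 mm, bystander; origin under its centre
- driver_red: red-handled screwdriver, 24 x 179 x 23 mm, bystander; origin under its centre

How it is judged:
By the outcome, as a careful person would: the job done as asked, in the order asked, and still so for the second after the job is handed in, while the arm keeps its last pose, push and grip.
It also fails if it takes over 62 s, if anything falls off the work surface, if the arm or the gripper's body presses on something with over 40 N, if the wrist force passes 120 N, or if a joint passes its speed limit or range.

## Working session

There is one attempt and no reset: what is moved stays moved. The work goes in short steps, Python scripts to look and compute and a tool call to move; the robot and the scene stay as the last step left them, time stands still between calls to the robot, and variables do not carry over. Pictures are saved under pics/ and viewed, at most 10 in all, crops included, and the job is handed in when it is done.

Besides the shell and the picture viewer there is one more tool, called after "Emit:" in YAML: its name, and indented under it one key for each argument. step_arm: Moves the arm, as the interface text tells. Its arguments: {"type":"object","properties":{"increments":{"type":"array","items":{"type":"array"}},"fingers":{"type":"number"},"grip_force":{"type":"number"}},"required":["increments"]}

```bash
mkdir -p pics; cat > h.py <<'E'
import numpy as np,cv2
from plant import r
def snap(n,f):
    c=r.calibration(n);p,d=r.snapshot(n);cv2.imwrite(f'pics/{f}.png',p[:,:,::-1]);np.savez(f'pics/{f}.npz',p=p,d=d,**{k:np.array(v) for k,v in c.items()});return p,d,c
def load(f):
    z=np.load(f'pics/{f}.npz');return z['p'],z['d'],{k:z[k] for k in('fov_y','cx','cy','R','t')}
def cloud(d,c,fish=False):
    h,w=d.shape;f=h/2/np.tan(np.radians(c['fov_y'])/2);u,v=np.meshgrid(np.arange(w),np.arange(h))
    x=(u-c['cx'])/f;y=(v-c['cy'])/f
    if fish:
        a=np.hypot(x,y)+1e-9;k=np.tan(np.minimum(a,1.5))/a;x=x*k;y=y*k
    P=np.stack([x*d,y*d,d],-1)
    return (P-c['t'])@np.array(c['R'])
E
python3 - <<'E'
from h import *
for n in('scene','side'):
    p,d,c=snap(n,n+'0');print(n,c['fov_y'],-np.array(c['R']).T@c['t'])
a=cv2.imread('pics/scene0.png');
print(r.get_state())
E
```

```text
scene 42.9197184315566 [-0.48345475  1.10157752  1.03750888]
side 53.80449593789451 [ 0.55897622 -0.81000495  1.19465574]
{'clock': 0.1, 'q': array([-1.13219505,  0.68990057, -0.19452335,  1.56620215,  0.15732304,
        0.90249113, -0.2151033 ]), 'qd': array([-0.00115405, -0.00249824, -0.00092474, -0.00232203,  0.00050256,
        0.00112203,  0.0001937 ]), 'joint_torque': array([-2.89260723e-03, -5.28501284e+01, -1.27115171e+00, -1.53838581e+01,
       -5.24949236e-02,  2.02450596e-03,  4.01677437e-05]), 'tool_pos': array([0.24597512, 0.57396837, 0.23800012]), 'eef_rot': array([ 2.00979763e-01,  9.79595064e-01, -7.98132723e-04, -9.72203201e-05]), 'contact_force': array([-0.12961033,  0.59968846, -0.73923356]), 'moment': array([ 0.03582421, -0.02943044, -0.03396022]), 'finger_force': 0.0, 'opening': 1.000125215294931}
```

View pics/scene0.png

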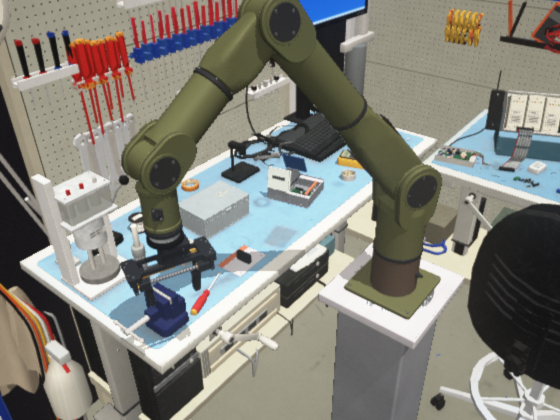

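View pics/side0.png

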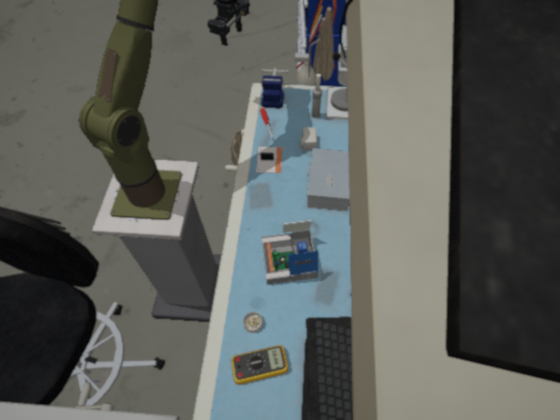

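The scene view shows the case at (295,185) and the plate at about (242,258). The side view shows the case at (290,258), the plate at (270,158) with the screwdriver just behind it at (266,122), the tin at (254,322) and the meter at (260,365).

```bash
python3 - <<'E'
from h import *
p,d,c=load('side0');P=cloud(d,c)
for n,(u,v) in dict(case=(290,258),plate=(270,170),drv=(266,122),tin=(254,322),meter=(260,365),tube=(310,138),white=(297,228),blue=(305,262)).items(): print(n,P[v,u].round(3))
im=cv2.resize(p[130:300,220:360],(0,0),fx=4,fy=4,interpolation=cv2.INTER_CUBIC)[:,:,::-1]
p,d,c=load('scene0');im2=cv2.resize(p[140:290,190:370],(0,0),fx=3,fy=3,interpolation=cv2.INTER_CUBIC)[:,:,::-1]
im=cv2.resize(im,(400,486));o=np.zeros((600,800,3),np.uint8);o[:486,:400]=im;o[:333,400:]=cv2.resize(im2,(400,333));cv2.imwrite('pics/crop.png',o)
E
```

```text
case [ 0.526 -0.274  0.115]
plate [0.426 0.127 0.012]
drv [0.389 0.358 0.022]
tin [ 0.432 -0.432  0.004]
meter [ 0.466 -0.56   0.049]
tube [0.565 0.257 0.052]
white [ 0.54  -0.148  0.075]
blue [ 0.57  -0.275  0.097]
```

View pics/crop.png

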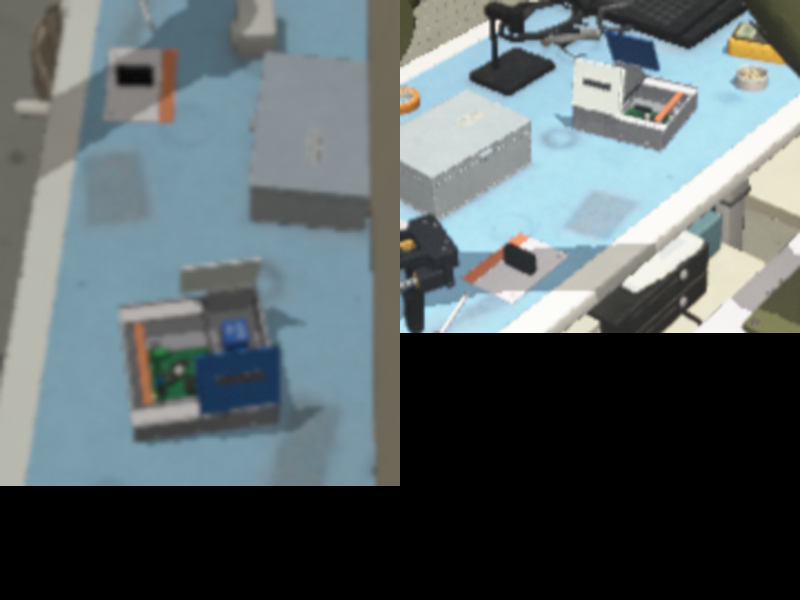

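```bash
python3 - <<'E'
from h import *
p,d,c=load('side0');P=cloud(d,c);hsv=cv2.cvtColor(p,cv2.COLOR_RGB2HSV)
f=210/np.tan(np.radians(c['fov_y'])/2);R=c['R'];C=-R.T@c['t']
def ray(u,v,z):
    D=R.T@np.array([(u-c['cx'])/f,(v-c['cy'])/f,1]);return C+D*(z-C[2])/D[2]
H,S,V=hsv[...,0].astype(int),hsv[...,1].astype(int),hsv[...,2].astype(int)
def m(mask,box,z,n):
    b=np.zeros_like(mask);x0,y0,x1,y1=box;b[y0:y1,x0:x1]=mask[y0:y1,x0:x1]
    k,l,s,_=cv2.connectedComponentsWithStats(b.astype(np.uint8))
    i=1+np.argmax(s[1:,4]);v,u=np.where(l==i)
    Q=np.array([ray(a,bb,z)[:2] for a,bb in zip(u,v)])
    rc=cv2.minAreaRect((Q*1000).astype(np.float32));print(n,len(u),'rect',np.round(rc[0],1),np.round(rc[1],1),round(rc[2],1),'mean',Q.mean(0).round(4),'depth z',np.median(P[v,u,2]).round(3))
    return u,v
org=(H<14)&(S>120)
m(org,(250,140,300,180),.004,'copper')
m(org,(255,230,285,290),.044,'bar')
m((V<60),(250,140,300,180),.036,'rib')
u,v=m((H>100)&(H<125)&(S>120)&(V<170),(285,240,325,290),.1,'blue')
Q=P[v,u];Q=Q[Q[:,2]>.06];print(Q.min(0),Q.max(0)); print(np.linalg.svd(Q-np.median(Q,0))[2][2])
w=np.zeros(H.shape,bool);w[215:240,280:318]=1
Q=P[w&(P[...,2]>.057)];print('white',len(Q),Q.min(0),Q.max(0),np.linalg.svd(Q-Q.mean(0))[2][2],Q.mean(0))
# tin, meter, driver, dial extents
Z=P[...,2]
for n,b in dict(tin=(240,310,268,335),meter=(228,340,292,388),drv=(255,100,280,145),tube=(300,120,322,152)).items():
    x0,y0,x1,y1=b;q=P[y0:y1,x0:x1].reshape(-1,3);q=q[(q[:,2]>.012)&(q[:,0]>.3)];print(n,q.min(0).round(3),q.max(0).round(3))
E
```

```text
copper 83 rect [452.1 186.4] [ 11.4 111.5] 4.6 mean [0.4514 0.1886] depth z 0.006
bar 69 rect [ 461.2 -238.2] [ 8.8 90.8] 12.3 mean [ 0.4606 -0.2386] depth z 0.046
rib 81 rect [410.  172.2] [40.9 28.6] 3.9 mean [0.4102 0.172 ] depth z 0.03
blue 568 rect [ 562.2 -261.3] [ 84.3 102.6] 1.8 mean [ 0.5635 -0.271 ] depth z 0.09
[ 0.52070983 -0.81000495  0.06037779] [ 0.6071617  -0.25237152  1.19465574]
[ 0.25061278 -0.87979176 -0.40393032]
white 253 [ 0.49271443 -0.81000495  0.05739037] [ 0.5792223  -0.13725475  1.19465574] [ 0.21470336 -0.84270567 -0.49371006] [ 0.53687268 -0.158659    0.10652132]
tin [ 0.401 -0.81   0.012] [ 0.559 -0.407  1.195]
meter [ 0.383 -0.81   0.012] [ 0.559 -0.5    1.195]
drv [ 0.357 -0.81   0.012] [0.559 0.468 1.195]
tube [ 0.531 -0.81   0.012] [0.606 0.318 1.195]
```

Emit:
step_arm:
  increments:
    - [[0.6,-2,1],[0,0,-2.7]]
    - [[1.3,-4,1],[0,0,-2.7]]
    - [[1.3,-4,1],[0,0,-2.7]]
    - [[1.3,-4,1],[0,0,-2.7]]
    - [[1.3,-4,1],[0,0,-2.7]]
    - [[1.3,-4,1],[0,0,-2.7]]
    - [[1.3,-4,1],[0,0,-2.7]]
    - [[1.3,-4,1],[0,0,-2.7]]
    - [[1.3,-4,0],[0,0,-2.7]]
    - [[1.3,-4,0],[0,0,-2.7]]
  fingers: 0

```text
clock: 1.1
tool_pos: [0.3694, 0.1928, 0.319]
eef_rot: [0.425, 0.905, 0.0, 0.0]
contact_force: [1.6, 0.9, -0.9]
opening: 0.119
finger_force: 0.0
```

Emit:
step_arm:
  increments:
    - [[1.3,-4,0],[0,0,-2.7]]
    - [[1.3,-4,0],[0,0,-2.7]]
    - [[1.3,-4,0],[0,0,-2.7]]
    - [[1.3,-4,0],[0,0,-2.7]]
    - [[1.3,-4,0],[0,0,-2.7]]
    - [[1.3,-4,0],[0,0,-2.7]]
    - [[1.3,-4,0],[0,0,-2.7]]
    - [[1.3,-4,0],[0,0,-2.7]]
    - [[0.6,-2,0],[0,0,-2.7]]
    - [[0,0,0],[0,0,-3.2]]

```text
clock: 2.1
tool_pos: [0.4792, -0.1487, 0.3184]
eef_rot: [0.63, 0.776, -0.001, 0.0]
contact_force: [-0.5, 0.1, 0.2]
opening: 0.006
finger_force: 0.0
```

```bash
python3 - <<'E'
from h import *
p,d,c=snap('wrist','w1');s=r.get_state();print(s['tool_pos'],s['eef_rot'],s['clock'],c['fov_y'],c['R'],-np.array(c['R']).T@c['t'])
E
```

```text
[ 0.47896081 -0.1464209   0.31829109] [ 6.30134847e-01  7.76485587e-01 -1.90633742e-04 -4.15282816e-04] 2.15 65.70646984690485 [[ 9.78902001e-01  2.04330137e-01 -2.58127156e-04]
 [ 1.94440288e-01 -9.31132097e-01  3.08522271e-01]
 [ 6.28000475e-02 -3.02063259e-01 -9.51217084e-01]] [ 0.4631009  -0.07153668  0.46468156]
```

View pics/w1.png

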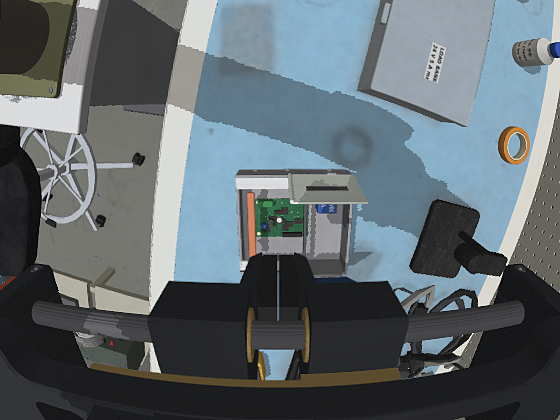

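The wrist view shows the case open (238–350, 170–275). The bar is at (251,228), and the white flap is standing and seen edge-on at (330,187). The blue flap is hidden behind the fingers.

```bash
python3 - <<'E'
from h import *
p,d,c=load('w1');P=cloud(d,c,True);hsv=cv2.cvtColor(p,cv2.COLOR_RGB2HSV).astype(int)
H,S,V=hsv[...,0],hsv[...,1],hsv[...,2]
b=np.zeros(H.shape,bool);b[185:275,240:262]=1
m=(H<16)&(S>110)&b;Q=P[m];print('bar',m.sum(),np.median(Q,0),cv2.minAreaRect((Q[:,:2]*1000).astype(np.float32)))
v,u=np.where(m);print(u.min(),u.max(),v.min(),v.max())
q=Q[(abs(Q[:,2]-np.median(Q[:,2]))<.004)][:,:2]; k=np.linalg.svd(q-q.mean(0))[2][0];print('bar dir',np.degrees(np.arctan2(*k[::-1])))
b[:]=0;b[165:200,228:375]=1
X=P[...,2]
h=np.histogram(X[b],np.arange(0,.16,.004));print(h[0])
yaw=np.radians(12.3)
# white flap plane
m=b&(X>.06)&(X<.16);Q=P[m];w=np.linalg.svd(Q-Q.mean(0))[2][2];print('white',m.sum(),Q.min(0),Q.max(0),Q.mean(0),w)
# left wall top
b[:]=0;b[170:195,232:290]=1
m=b&(abs(X-.044)<.004);Q=P[m];print('wall',len(Q),cv2.minAreaRect((Q[:,:2]*1000).astype(np.float32)),Q[:,2].mean())
b[:]=0;b[165:280,228:360]=1
m=b&(X>.034)&(X<.058);Q=P[m];print('case',len(Q),cv2.minAreaRect((Q[:,:2]*1000).astype(np.float32)),cv2.boxPoints(cv2.minAreaRect((Q[:,:2]*1000).astype(np.float32))))
# blue from side
p,d,c=load('side0');P=cloud(d,c);hsv=cv2.cvtColor(p,cv2.COLOR_RGB2HSV).astype(int);H,S,V=hsv[...,0],hsv[...,1],hsv[...,2]
b=np.zeros(H.shape,bool);b[240:285,285:325]=1
m=b&(H>100)&(H<125)&(S>140)&(P[...,2]<.16)&(P[...,2]>.05);Q=P[m];w=np.linalg.svd(Q-Q.mean(0))[2][2];print('blue',m.sum(),np.percentile(Q,[1,99],0),Q.mean(0),w,np.linalg.svd(Q-Q.mean(0))[1])
E
```

```text
bar 444 [ 0.45934951 -0.23163683  0.04427263] ((456.6094970703125, -177.19287109375), (22.874048233032227, 210.47137451171875), 2.6867623329162598)
247 255 192 257
bar dir -78.0117223091962
[1661  237   44   97   39   96   32   89   63  227  549  132    8   81
   74   88   90   81   96   93   91  108   78   94  119  122  113  121
  116  134  130   20    0    0    0    0    0    0    0]
white 1694 [ 0.49314825 -0.16562962  0.0600476 ] [ 0.58087774 -0.13640528  0.12799605] [ 0.53546908 -0.15127777  0.09497653] [ 0.19995866 -0.9613674  -0.18918046]
wall 637 ((462.20269775390625, -173.8749237060547), (70.68418884277344, 27.71549415588379), 14.414217948913574) 0.041849958611515505
case 2655 ((517.5784301757812, -223.66873168945312), (158.9839324951172, 153.5520782470703), 12.596014976501465) [[ 423.2567  -166.07578]
 [ 456.74268 -315.93216]
 [ 611.90015 -281.2617 ]
 [ 578.4142  -131.4053 ]]
blue 464 [[ 0.52329201 -0.29598387  0.06122306]
 [ 0.60584695 -0.25681615  0.13069115]] [ 0.56317315 -0.27550172  0.09629311] [ 0.19650908 -0.89808019  0.39349226] [0.53775307 0.48419518 0.0399641 ]
```

Emit:
step_arm:
  increments:
    - [[0.8,0.6,-2.4],[0,0,0]]
    - [[0.8,0.6,-3.4],[0,0,0]]
    - [[0.8,0.6,-3.6],[0,0,0]]
    - [[0.9,0.6,-3.8],[0,0,0]]
    - [[0.9,0.6,-3.8],[0,0,0]]
    - [[0,0,-2.3],[0,0,0]]
    - [[0,0,-2.2],[0,0,0]]
    - [[0.2,-1.0,0],[0,0,0]]
    - [[0.25,-1.1,0],[0,0,0]]
    - [[0.25,-1.1,0],[0,0,0]]

```text
clock: 3.15
tool_pos: [0.529, -0.1486, 0.105]
eef_rot: [0.627, 0.779, 0.0, 0.001]
contact_force: [0.3, 1.1, -0.6]
opening: 0.007
finger_force: 0.5
```

Emit:
step_arm:
  increments:
    - [[0.18,-0.83,-0.3],[0,0,0]]
    - [[0.18,-0.83,-0.3],[0,0,0]]
    - [[0.15,-0.7,-0.6],[0,0,0]]
    - [[0.15,-0.7,-0.7],[0,0,0]]
    - [[0.1,-0.5,-0.8],[0,0,0]]
    - [[0.1,-0.5,-0.8],[0,0,0]]
    - [[0.03,-0.15,-0.8],[0,0,0]]
    - [[0.03,-0.15,-0.8],[0,0,0]]
    - [[0,0,-0.3],[0,0,0]]
    - [[0,0,0],[0,0,0]]

```text
clock: 4.15
tool_pos: [0.5371, -0.1909, 0.053]
eef_rot: [0.627, 0.779, 0.0, 0.0]
contact_force: [-6.3, 2.5, 33.4]
opening: 0.005
finger_force: 17.0
```

```bash
python3 - <<'E'
from h import *
p,d,c=snap('wrist','w2');s=r.get_state();print(s['tool_pos'],s['contact_force'])
P=cloud(d,c,True);o=np.array([.5088,-.2256]);a=np.radians(12.2);M=np.array([[np.cos(a),np.sin(a)],[-np.sin(a),np.cos(a)]])
L=(P[...,:2]-o)@M.T*1000
m=(L[...,0]>5)&(L[...,0]<80)&(L[...,1]>35)&(L[...,1]<72)&(P[...,2]>.03)&(P[...,2]<.075);print(m.sum(),np.percentile(P[m][:,2],[5,50,95]))
p,d,c=load('w1');P=cloud(d,c,True);print('lamp',P[200:270,420:470,2].max(),P[240,440])
E
```

```text
[ 0.53708835 -0.19094595  0.05298699] [-6.83316676  3.35725608 34.02526515]
12269 [0.05239788 0.05349778 0.06671535]
lamp 0.46468155639373954 [ 0.7645214  -0.21090037  0.01637375]
```

Emit:
step_arm:
  increments:
    - [[0,0,3],[0,0,0]]
    - [[0,0,4.5],[0,0,0]]
    - [[0,0,4.5],[0,0,0]]
    - [[0.7,-3.4,0],[0,0,0]]
    - [[0.75,-3.4,0],[0,0,0]]
    - [[0.75,-3.4,0],[0,0,0]]
    - [[0.75,-3.5,0],[0,0,0]]
    - [[0,0,-2.2],[0,0,0]]
    - [[0,0,-2.2],[0,0,0]]
    - [[0,0,-2.2],[0,0,0]]

```text
clock: 5.2
tool_pos: [0.5665, -0.3279, 0.1022]
eef_rot: [0.627, 0.779, 0.0, -0.0]
contact_force: [0.7, 0.1, 0.0]
opening: 0.005
finger_force: 0.0
```

Emit:
step_arm:
  increments:
    - [[-0.36,1.7,0],[0,0,0]]
    - [[-0.36,1.7,0],[0,0,0]]
    - [[-0.36,1.6,0],[0,0,0]]
    - [[-0.18,0.83,-0.6],[0,0,0]]
    - [[-0.18,0.83,-0.6],[0,0,0]]
    - [[-0.12,0.55,-0.8],[0,0,0]]
    - [[-0.12,0.55,-0.8],[0,0,0]]
    - [[-0.08,0.4,-1.3],[0,0,0]]
    - [[0,0.1,-0.8],[0,0,0]]
    - [[0,0,0],[0,0,0]]

```text
clock: 6.2
tool_pos: [0.5487, -0.2452, 0.0571]
eef_rot: [0.627, 0.779, 0.0, -0.0]
contact_force: [-5.4, 3.8, 27.8]
opening: 0.004
finger_force: 14.1
```

```bash
python3 - <<'E'
from h import *
p,d,c=snap('wrist','w3');s=r.get_state();print(s['tool_pos'],s['contact_force'])
P=cloud(d,c,True);o=np.array([.5088,-.2256]);a=np.radians(12.2);M=np.array([[np.cos(a),np.sin(a)],[-np.sin(a),np.cos(a)]])
L=(P[...,:2]-o)@M.T*1000
for y0,y1 in((35,70),(10,30),(-5,3),(-70,-40)):
  m=(L[...,0]>5)&(L[...,0]<80)&(L[...,1]>y0)&(L[...,1]<y1)&(P[...,2]>.03)&(P[...,2]<.1);print(y0,m.sum(),np.percentile(P[m][:,2],[5,50,95]) if m.any() else 0)
E
```

```text
[ 0.5487162  -0.24523455  0.05712365] [-6.58690445  3.66925253 27.6792241 ]
35 12033 [0.05231347 0.0533953  0.05448598]
10 6373 [0.05248261 0.05352754 0.05458451]
-5 2399 [0.05630937 0.05730266 0.05825139]
-70 28 [0.05648572 0.05726112 0.05824169]
```

Emit:
step_arm:
  increments:
    - [[0,0,2],[0,0,0]]
    - [[0,0,4.5],[0,0,0]]
    - [[0,0,4.5],[0,0,3]]
    - [[0,1,4.5],[0,0,8]]
    - [[-0.6,3.5,4.5],[0,0,8]]
    - [[-0.6,4,0],[0,0,8]]
    - [[-0.6,4,0],[0,0,8]]
    - [[-0.6,4,0],[0,0,8]]
    - [[-0.6,4,0],[0,0,8]]
    - [[-0.6,4,0],[0,0,8]]
  fingers: 0.6

```text
clock: 7.25
tool_pos: [0.5134, -0.0036, 0.2483]
eef_rot: [0.16, 0.987, 0.0, -0.0]
contact_force: [0.3, 0.2, -0.1]
opening: 0.599
finger_force: 0.0
```

Emit:
step_arm:
  increments:
    - [[-0.6,4,0],[0,0,8]]
    - [[-0.6,4,0],[0,0,8]]
    - [[-0.6,4,0],[0,0,7.8]]
    - [[-0.7,3,0],[0,0,0]]
    - [[-0.7,2,0],[0,0,0]]
    - [[-0.7,1,0],[0,0,0]]
    - [[0,0,0],[0,0,0]]
    - [[0,0,0],[0,0,0]]
    - [[0,0,0],[0,0,0]]
    - [[0,0,0],[0,0,0]]

```text
clock: 8.25
tool_pos: [0.4756, 0.1736, 0.2489]
eef_rot: [-0.043, 0.999, -0.0, 0.0]
contact_force: [-0.8, 0.1, -0.0]
opening: 0.602
finger_force: 0.0
```

```bash
python3 - <<'E'
from h import *
p,d,c=snap('wrist','w4');s=r.get_state();print(s['tool_pos'],s['eef_rot'],s['q'])
P=cloud(d,c,True);hsv=cv2.cvtColor(p,cv2.COLOR_RGB2HSV).astype(int);H,S,V=hsv[...,0],hsv[...,1],hsv[...,2]
reg=(P[...,0]>.33)&(P[...,0]<.5)&(P[...,1]>.09)&(P[...,1]<.27)&(P[...,2]<.06)
for n,m in dict(copper=reg&(H<16)&(S>110)&(P[...,2]<.012),rib=reg&(P[...,2]>.028),plate=reg&(((S<50)|((H<16)&(S>110)))&(P[...,2]<.012)&(P[...,2]>-.004))).items():
    k,l,st,_=cv2.connectedComponentsWithStats(m.astype(np.uint8));i=1+np.argmax(st[1:,4]);Q=P[l==i]
    v,u=np.where(l==i);print(n,len(Q),cv2.minAreaRect((Q[:,:2]*1000).astype(np.float32)),Q.mean(0),(u.min(),u.max(),v.min(),v.max()))
E
```

```text
[0.47544207 0.17390211 0.24895101] [-4.35332145e-02  9.99051960e-01 -1.92575664e-04  5.38022511e-05] [-0.24089629  0.53042422 -0.31267467  1.90208181  0.23240339  0.74414977
  0.97264336]
copper 1559 ((451.0886535644531, 185.1758270263672), (19.857616424560547, 122.11499786376953), 2.3968889713287354) [0.45077621 0.18423512 0.00441437] (np.int64(240), np.int64(340), np.int64(145), np.int64(165))
rib 562 ((408.171875, 182.93740844726562), (49.18563461303711, 14.436659812927246), 4.453689098358154) [0.4084575  0.18295694 0.0359475 ] (np.int64(286), np.int64(299), np.int64(98), np.int64(142))
plate 6987 ((416.1383056640625, 183.5559844970703), (90.85177612304688, 124.87255096435547), 2.4144537448883057) [0.41591732 0.18287469 0.00435951] (np.int64(239), np.int64(344), np.int64(87), np.int64(165))
```

View pics/w4.png

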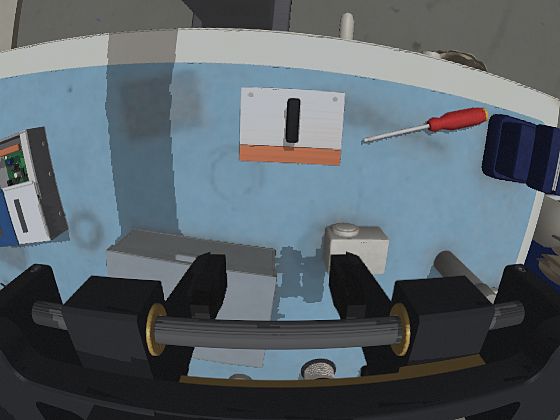

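The wrist view shows the plate lying clear at (239–344, 87–165), with the rib at (292,120). The screwdriver tip at (363,141) is about 25 mm to its right.

Emit:
step_arm:
  increments:
    - [[-1.7,0.3,-1],[0,0,-1]]
    - [[-2.5,0.3,-3],[0,0,-1.5]]
    - [[-2.5,0.3,-4],[0,0,0]]
    - [[0,0,-4],[0,0,0]]
    - [[0,0,-4],[0,0,0]]
    - [[0,0,-3],[0,0,0]]
    - [[0,0,-2],[0,0,0]]
    - [[0,0,0],[0,0,0]]
    - [[0,0,0],[0,0,0]]
    - [[0,0,0],[0,0,0]]

```text
clock: 9.3
tool_pos: [0.4089, 0.1844, 0.04]
eef_rot: [-0.022, 1.0, 0.001, 0.001]
contact_force: [-0.9, -0.0, 0.8]
opening: 0.599
finger_force: 0.0
```

Emit:
step_arm:
  increments:
    - [[-0.05,-0.1,-1.2],[0,0,0]]
    - [[0,0,-1.2],[0,0,0]]
    - [[0,0,-0.8],[0,0,0]]
    - [[0,0,0],[0,0,0]]
    - [[0,0,0],[0,0,0]]
    - [[0,0,0],[0,0,0]]
    - [[0,0,0],[0,0,0]]
    - [[0,0,0],[0,0,0]]
    - [[0,0,0],[0,0,0]]
    - [[0,0,0],[0,0,0]]

```text
clock: 10.3
tool_pos: [0.4099, 0.1838, 0.0208]
eef_rot: [-0.023, 1.0, -0.002, -0.004]
contact_force: [0.9, 0.4, -0.3]
opening: 0.602
finger_force: 0.0
```

Emit:
step_arm:
  increments:
    - [[0,0,0],[0,0,0]]
    - [[0,0,0],[0,0,0]]
    - [[0,0,0],[0,0,0]]
    - [[0,0,0],[0,0,0]]
    - [[0,0,0],[0,0,0]]
    - [[0,0,0],[0,0,0]]
    - [[0,0,0],[0,0,0]]
    - [[0,0,0],[0,0,0]]
    - [[0,0,0],[0,0,0]]
    - [[0,0,0],[0,0,0]]
  fingers: 0
  grip_force: 35

```text
clock: 11.3
tool_pos: [0.41, 0.1838, 0.0208]
eef_rot: [-0.023, 1.0, -0.002, -0.004]
contact_force: [0.1, -0.1, -0.2]
opening: 0.154
finger_force: 35.0
```

Emit:
step_arm:
  increments:
    - [[0,0,2],[0,0,0]]
    - [[0,0,4],[0,0,0]]
    - [[0,0,4],[0,0,0]]
    - [[0,-2,4],[0,0,0]]
    - [[0,-3,0],[0,0,2]]
    - [[0.2,-4,0],[0,0,2]]
    - [[0.2,-4,0],[0,0,2]]
    - [[0.2,-4,0],[0,0,2]]
    - [[0.2,-4,0],[0,0,1.7]]
    - [[0.2,-4,0],[0,0,0]]

```text
clock: 12.3
tool_pos: [0.4193, -0.0682, 0.1607]
eef_rot: [-0.108, 0.994, -0.003, -0.004]
contact_force: [-0.1, -0.1, -1.8]
opening: 0.156
finger_force: 35.0
```

Emit:
step_arm:
  increments:
    - [[0.4,-3,0],[0,0,0]]
    - [[0.5,-3,0],[0,0,0]]
    - [[0.5,-3,0],[0,0,0]]
    - [[0.5,-3,0],[0,0,0]]
    - [[0.5,-3,0],[-0.2,1,0]]
    - [[0.6,-1.9,-1],[-0.2,1,0]]
    - [[0,0,-2],[-0.2,1,0]]
    - [[0,0,-2],[-0.2,0.9,0]]
    - [[0,0,-1],[0,0,0]]
    - [[0,0,0],[0,0,0]]
  grip_force: 55

```text
clock: 13.3
tool_pos: [0.4487, -0.235, 0.0996]
eef_rot: [-0.108, 0.993, -0.005, -0.039]
contact_force: [-0.2, -0.3, -2.0]
opening: 0.155
finger_force: 55.0
```

```bash
cat > m.py <<'E'
from h import *
import sys
def run(f):
    p,d,c=snap('wrist',f);s=r.get_state();print(s['tool_pos'],s['eef_rot'],s['contact_force'])
    P=cloud(d,c,True);o=np.array([.5088,-.2256]);a=np.radians(12.2);M=np.array([[np.cos(a),np.sin(a)],[-np.sin(a),np.cos(a)]])
    L=(P[...,:2]-o)@M.T*1000;Z=P[...,2]*1000
    print('tcp local',(s['tool_pos'][:2]-o)@M.T*1000)
    hsv=cv2.cvtColor(p,cv2.COLOR_RGB2HSV).astype(int);H,S,V=hsv[...,0],hsv[...,1],hsv[...,2]
    m=(H<16)&(S>110)&(abs(L[...,1])<80)&(L[...,0]>-45)&(L[...,0]<40)&(Z>40)
    k,l,st,_=cv2.connectedComponentsWithStats(m.astype(np.uint8));i=1+np.argmax(st[1:,4])
    m=l==i;Q=np.c_[L[m],Z[m]]
    print('copper',len(Q),cv2.minAreaRect(Q[:,:2].astype(np.float32)),Q.min(0),Q.max(0))
    A=np.c_[Q[:,:2],np.ones(len(Q))];print('plane slope x,y,z0',np.linalg.lstsq(A,Q[:,2],rcond=None)[0])
    m=(abs(L[...,1])<72)&(L[...,0]>-25)&(L[...,0]<87)&(Z>48)&(Z<66)&~((H<16)&(S>110))
    Q=np.c_[L[m],Z[m]]
    for y0,y1 in((20,65),(-65,-20)):
        q=Q[(Q[:,1]>y0)&(Q[:,1]<y1)];print('flap',len(q),q[:,0].min() if len(q) else 0,np.percentile(q[:,2],[5,50,95]) if len(q) else 0)
run(sys.argv[1])
E
python3 m.py w5
```

```text
[ 0.44927936 -0.23506958  0.10051457] [-0.10754036  0.99343367 -0.00565828 -0.03863405] [ 0.14294823 -0.22558306 -1.52104258]
tcp local [-60.17757348   3.32246888]
copper 44 ((-31.40371322631836, 10.727294921875), (27.181909561157227, 3.2836227416992188), 3.71586275100708) [-44.94408971   8.52563568  79.24273366] [-17.75850137  12.90923599 113.34827223]
plane slope x,y,z0 [-1.10856801 -2.85132456 89.40326447]
flap 445 25.02424535150996 [52.83580817 53.75476281 54.79213095]
flap 240 22.88131257374172 [56.61827762 57.51429208 58.38044087]
```

View pics/w5.png

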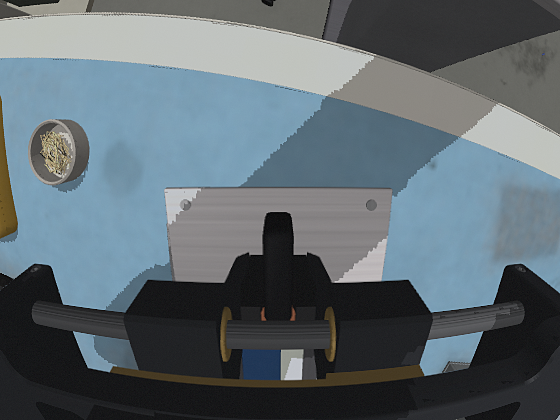

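The wrist view shows the rear half of the held plate at (165–392, 187–280), square to the gripper; the gripper body hides the copper end. I'll fit its plane and rear edge.

```bash
cat > m2.py <<'E'
from h import *
import sys
def run(f,new=True):
    p,d,c=snap('wrist',f) if new else load(f);s=r.get_state();print(s['tool_pos'],s['eef_rot'],s['contact_force'],s['opening'])
    P=cloud(d,c,True);o=np.array([.5088,-.2256]);a=np.radians(12.2);M=np.array([[np.cos(a),np.sin(a)],[-np.sin(a),np.cos(a)]])
    L=(P[...,:2]-o)@M.T*1000;Z=P[...,2]*1000;t=(s['tool_pos'][:2]-o)@M.T*1000;tz=s['tool_pos'][2]*1000
    S=cv2.cvtColor(p,cv2.COLOR_RGB2HSV)[...,1];V=p.max(-1)
    m=(abs(L[...,0]-t[0]+20)<35)&(abs(L[...,1]-t[1])<72)&(abs(Z-tz+16)<8)&(S<60)&(V>75)
    k,l,st,_=cv2.connectedComponentsWithStats(m.astype(np.uint8));i=1+np.argmax(st[1:,4]);m=l==i
    Q=np.c_[L[m],Z[m]];A=np.c_[Q[:,:2],np.ones(len(Q))];k=np.linalg.lstsq(A,Q[:,2],rcond=None)[0]
    print('tcp local',t,tz,'n',len(Q),'pitch,roll deg',np.degrees(np.arctan(k[:2])),'y range',Q[:,1].min(),Q[:,1].max())
    cols=[(u:=0)]
    E=[]
    for y in np.arange(t[1]-55,t[1]+55,4):
        q=Q[abs(Q[:,1]-y)<2]
        if len(q)>3:E.append((y,q[:,0].min()))
    E=np.array(E);g=np.polyfit(E[:,0],E[:,1],1);xr=np.median(E[:,1]);print('rear edge x',xr,'yaw off deg',-np.degrees(np.arctan(g[0])))
    zt=lambda x:k[0]*x+k[1]*t[1]+k[2]
    cp=np.cos(np.arctan(k[0]));print('nose x',xr+90*cp,'underside z at nose',zt(xr+90*cp)-4,'at bar',zt(-50)-4)
run(sys.argv[1],len(sys.argv)<3)
E
python3 m2.py w5 old
```

```text
[ 0.44927936 -0.23506958  0.10051457] [-0.10754036  0.99343367 -0.00565828 -0.03863405] [ 0.14294823 -0.22558306 -1.52104258] 0.14764021633640026
tcp local [-60.17757348   3.32246888] 100.51456896328594 n 16612 pitch,roll deg [-4.08916741  0.02043313] y range -59.83859345363819 64.51520417018938
rear edge x -101.18419119852678 yaw off deg 0.08695965177608084
nose x -11.41330575385929 underside z at nose 75.61847326938644 at bar 78.37706915310088
```

Emit:
step_arm:
  increments:
    - [[0.05,-0.2,-0.5],[0,0,0]]
    - [[0,0,-0.7],[0,0,0]]
    - [[0,0,-0.7],[0,0,0]]
    - [[0,0,-0.7],[0,0,0]]
    - [[0,0,-0.5],[0,0,0]]
    - [[0,0,-0.2],[0,0,0]]
    - [[0,0,0],[0,0,0]]
    - [[0,0,0],[0,0,0]]
    - [[0,0,0],[0,0,0]]
    - [[0,0,0],[0,0,0]]

```text
clock: 14.35
tool_pos: [0.4506, -0.2374, 0.0681]
eef_rot: [-0.107, 0.993, -0.006, -0.038]
contact_force: [-0.1, -0.5, -1.4]
opening: 0.154
finger_force: 55.0
```

```bash
python3 m2.py w6
```

```text
[ 0.45062258 -0.23732372  0.06801794] [-0.10728326  0.9934938  -0.00601927 -0.03773777] [-0.02531419 -0.69107551 -0.67970751] 0.15309942895552334
tcp local [-59.34104854   0.83537909] 68.01794112620857 n 16552 pitch,roll deg [-3.91703815 -0.0932221 ] y range -62.43472617492146 61.676233006262514
rear edge x -99.75132633892676 yaw off deg 0.02556736355497189
nose x -9.96156553856865 underside z at nose 44.171874300949156 at bar 46.913382807781375
```

Emit:
step_arm:
  increments:
    - [[0,0,-0.15],[0,0,0]]
    - [[0,0,0],[0,0,0]]
    - [[0.39,0.085,0],[0,0,0]]
    - [[0.39,0.085,0],[0,0,0]]
    - [[0.39,0.085,0],[0,0,0]]
    - [[0.39,0.085,0],[0,0,0]]
    - [[0.39,0.085,0],[0,0,0]]
    - [[0.39,0.085,0],[0,0,0]]
    - [[0.2,0.04,0],[0,0,0]]
    - [[0,0,0],[0,0,0]]

```text
clock: 15.4
tool_pos: [0.4763, -0.2316, 0.0663]
eef_rot: [-0.107, 0.993, -0.006, -0.038]
contact_force: [-0.7, -0.0, -1.8]
opening: 0.151
finger_force: 55.0
```

```bash
python3 m2.py w7; python3 - <<'E'
from h import *
p,d,c=load('w7');P=cloud(d,c,True);o=np.array([.5088,-.2256]);a=np.radians(12.2);M=np.array([[np.cos(a),np.sin(a)],[-np.sin(a),np.cos(a)]])
L=(P[...,:2]-o)@M.T*1000;Z=P[...,2]*1000
for y0,y1 in((12,72),(-72,-10)):
    m=(L[...,1]>y0)&(L[...,1]<y1)&(L[...,0]>2)&(L[...,0]<87)&(Z>40)&(Z<80);print(m.sum(),np.percentile(Z[m],[5,50,95]))
E
```

```text
[ 0.47589858 -0.23175014  0.06629832] [-0.10729863  0.99348368 -0.00592355 -0.037975  ] [-0.6740314  -1.10247486 -0.63242778] 0.15167713431690383
tcp local [-33.45804589   0.94163616] 66.29831720722055 n 16536 pitch,roll deg [-3.8714013  -0.06351638] y range -66.37259625290746 62.070886706659394
rear edge x -73.47185957288886 yaw off deg -0.01895069950735992
nose x 16.322769769215313 underside z at nose 42.50454543854628 at bar 46.992721110955614
561 [52.59661073 53.47022945 54.39047164]
659 [56.45134661 57.4049501  58.31828158]
```

Emit:
step_arm:
  increments:
    - [[0.2,0.04,0],[0,0,0]]
    - [[0.2,0.04,0],[0,0,0]]
    - [[0.1,0.02,0],[0,0,0]]
    - [[0.1,0.02,0],[0,0,0]]
    - [[0,0,0],[0,0,0]]
    - [[0,0,0],[0,0,0]]
    - [[0,0,0],[0,0,0]]
    - [[0,0,0],[0,0,0]]
    - [[0,0,0],[0,0,0]]
    - [[0,0,0],[0,0,0]]

```text
clock: 16.45
tool_pos: [0.4818, -0.2306, 0.0663]
eef_rot: [-0.107, 0.993, -0.006, -0.038]
contact_force: [-0.5, -0.7, -1.3]
opening: 0.151
finger_force: 55.0
```

Emit:
step_arm:
  increments:
    - [[0.1,0.02,0],[0,0,0]]
    - [[0,0,0],[0,0,0]]
    - [[0.05,0.01,0],[0,0,0]]
    - [[0,0,0],[0,0,0]]
    - [[0,0,0],[0,0,0]]
    - [[0.05,0.01,0],[0,0,0]]
    - [[0,0,0],[0,0,0]]
    - [[0,0,0],[0,0,0]]
    - [[0,0,0],[0,0,0]]
    - [[0,0,0],[0,0,0]]

```text
clock: 17.45
tool_pos: [0.482, -0.2306, 0.0661]
eef_rot: [-0.107, 0.993, -0.006, -0.04]
contact_force: [-5.9, -1.2, 1.5]
opening: 0.15
finger_force: 55.0
```

Emit:
step_arm:
  increments:
    - [[-0.04,-0.01,-0.08],[0.17,-0.8,0]]
    - [[-0.04,-0.01,-0.08],[0.17,-0.8,0]]
    - [[-0.04,-0.01,-0.08],[0.17,-0.8,0]]
    - [[-0.03,-0.01,-0.08],[0.17,-0.8,0]]
    - [[-0.03,0,-0.08],[0.17,-0.8,0]]
    - [[0,0,0],[0,0,0]]
    - [[0,0,0],[0,0,0]]
    - [[0,0,0],[0,0,0]]
    - [[0,0,0],[0,0,0]]
    - [[0,0,0],[0,0,0]]

```text
clock: 18.45
tool_pos: [0.4808, -0.2309, 0.0625]
eef_rot: [-0.107, 0.994, -0.003, -0.004]
contact_force: [-5.8, -0.7, 5.1]
opening: 0.151
finger_force: 55.0
```

```bash
python3 m2.py w8
```

```text
[ 0.48075236 -0.23094542  0.06245948] [-0.10712204  0.99423457 -0.00269301 -0.00390402] [-6.50533086  0.2481832   4.69259356] 0.15383789761869782
tcp local [-28.54383115   0.70246525] 62.45948216796162 n 19479 pitch,roll deg [1.02586275 0.09110753] y range -71.28912832905038 69.02227936395857
rear edge x -69.84671121515184 yaw off deg -0.18562846938690283
nose x 20.13886317551774 underside z at nose 42.4847467222973 at bar 41.22879842413895
```

Emit:
step_arm:
  increments:
    - [[0,0,-0.05],[0,0,0]]
    - [[0,0,-0.05],[0,0,0]]
    - [[0,0,-0.05],[0,0,0]]
    - [[0,0,-0.05],[0,0,0]]
    - [[0,0,-0.03],[0,0,0]]
    - [[0,0,0],[0,0,0]]
    - [[0,0,0],[0,0,0]]
    - [[0,0,0],[0,0,0]]
    - [[0,0,0],[0,0,0]]
    - [[0,0,0],[0,0,0]]

```text
clock: 19.5
tool_pos: [0.4806, -0.231, 0.0609]
eef_rot: [-0.107, 0.994, -0.003, -0.004]
contact_force: [-8.2, -0.6, 11.6]
opening: 0.152
finger_force: 55.0
```

Emit:
step_arm:
  increments:
    - [[0,0,-0.05],[0,0,0]]
    - [[0,0,-0.05],[0,0,0]]
    - [[0,0,0],[0,0,0]]
    - [[0,0,0],[0,0,0]]
    - [[0,0,0],[0,0,0]]
    - [[0,0,0],[0,0,0]]
    - [[0,0,0],[0,0,0]]
    - [[0,0,0],[0,0,0]]
    - [[0,0,0],[0,0,0]]
    - [[0,0,0],[0,0,0]]

```text
clock: 20.5
tool_pos: [0.4806, -0.231, 0.0608]
eef_rot: [-0.107, 0.994, -0.003, -0.004]
contact_force: [-9.9, 0.0, 21.6]
opening: 0.149
finger_force: 55.0
```

```bash
python3 - <<'E'
from h import *
p,d,c=snap('wrist','w9');P=cloud(d,c,True);o=np.array([.5088,-.2256]);a=np.radians(12.2);M=np.array([[np.cos(a),np.sin(a)],[-np.sin(a),np.cos(a)]])
L=(P[...,:2]-o)@M.T*1000;Z=P[...,2]*1000
for x0,x1,y0,y1 in((2,87,12,72),(2,87,-72,-10),(-65,-58,-58,58),(-58,-50,-58,58),(-50,-42,-58,-25),(-50,-42,25,58),(-42,-34,-58,-40),(-42,-34,40,58)):
    m=(L[...,1]>y0)&(L[...,1]<y1)&(L[...,0]>x0)&(L[...,0]<x1)&(Z>35)&(Z<65);print(x0,y0,m.sum(),np.percentile(Z[m],[5,50,95]) if m.any() else 0)
m=(abs(L[...,1])<72)&(L[...,0]>-64)&(L[...,0]<-20)&(Z>38)&(Z<48)
Q=np.c_[L[m],Z[m]];q=Q[abs(Q[:,1])<60];A=np.c_[q[:,:2],np.ones(len(q))];print(np.degrees(np.linalg.lstsq(A,q[:,2],rcond=None)[0][:2]))
cv2.imwrite('pics/w9c.png',cv2.resize(p[150:330,130:430],(800,480),interpolation=cv2.INTER_CUBIC)[:,:,::-1])
E
```

```text
2 12 546 [52.52155837 53.46114476 54.39787031]
2 -72 673 [56.51922922 57.43137027 58.29048006]
-65 -58 2714 [43.35954777 44.39303277 45.54142351]
-58 -58 3100 [43.41525018 44.523041   56.87199831]
-50 -58 795 [43.51494603 44.44223974 45.3866442 ]
-50 25 803 [43.45431784 44.42003375 45.39576444]
-42 -58 403 [43.375636   44.51171291 45.45385333]
-42 40 403 [43.39058301 44.35721746 45.32074967]
[-0.04203917 -0.04884652]
```

View pics/w9c.png

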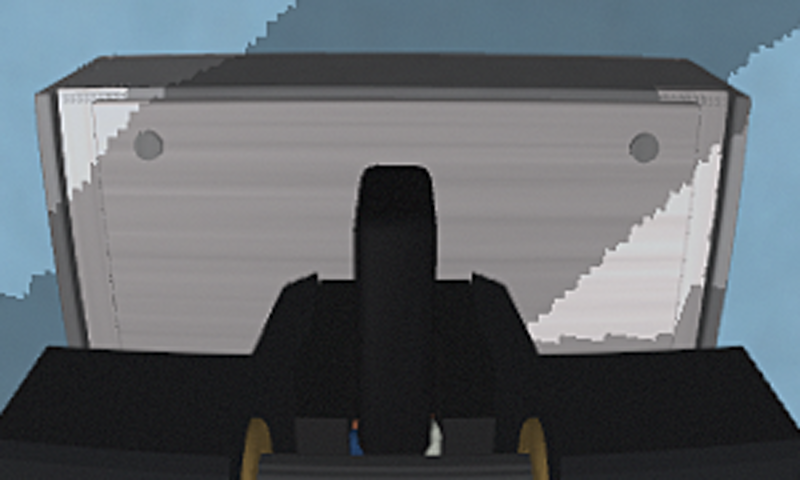

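The crop shows the plate flat inside the case. Its rear edge (row ~98) is parallel to the near wall with even side gaps, and the flaps are still at shut height.

```bash
python3 -c "
from plant import r
print(r.finish_job())"
```

```text
the job is handed in; nothing more can be done
None
```

I closed the case and handed the job in at about 20.5 s: white flap shut first, then blue, then the cover plate slid in square against the stop, pressed flat at about 20 N, gripper still holding it; the flaps were still at shut height in the last check, and no result came back from the judge.

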